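# Close the hold-down cover over the circuit board

## Robot

A 6-joint arm with a two-finger parallel gripper is mounted at the origin on the work surface. World frame = base frame: x ahead of the robot, y to its left, z up, the work surface at z = 0. Lengths are in m, angles in degrees, forces in N, time in s.
With the tool pointing down it reaches from about 0.275 to 1 m from the base axis. Payload 8.4 kg.
Tool frame: the origin (TCP) lies midway between the tips of the shut fingers; the grasp point (between the pads) lies 19 mm behind it; z points along the fingers, y is the line along which they close (so a half turn about z gives the same grasp; the last joint's range is limited). The gripper opens to 85 mm and grips with 20 to 120 N. Pads are 22 mm wide; open, the fingers measure 114 mm over their backs; the gripper's body (76 mm by 85 mm) begins 54 mm behind the grasp point. The pads swing forward as they close: fully open they stand 13 mm farther back than shut.
Start: joints at [63.002, 20.225, 93.587, -0, 66.188, -0.138], TCP at [0.282, 0.558, 0.231] pointing down, gripper open.
Joint ranges: [-150.9, 150.9], [-52.94, 120.26], [3.33, 152.33], [-74.26, 254.26], [0, 154.13], [-172.89, 172.89]. Speed limits (degrees/s): [127.2, 127.2, 159.86, 180, 180, 180].

## Interface

Orientations are given as a 3x3 rotation matrix whose columns are the frame's x, y, z axes.
In Python, from cell import ctrl, planner, cams, order, search_frame, silhouettes gives the robot as it stands. Calls block until the motion is done:
- ctrl.movep(position, orientation): joint-space move of the TCP to a pose.
- ctrl.line_to(position, rot=None, max_speed=0.15): straight line of the TCP; rot=None keeps the orientation; max_speed is the mean speed in m/s.
- ctrl.move_j(angles): joint-space move.
- ctrl.gripper_open() and ctrl.close_gripper(newtons=None): open the fingers fully, or close them until they stop; newtons is the grip in N (None keeps the last).
- ctrl.dwell(seconds).
- planner.ik(position, orientation): joint angles nearest the present ones, or None.
- cams.get_image(name): name is "scene" or "top" or "wrist"; returns the picture (384x512x3 uint8, blue, green, red); there is no depth.
- cams.camera_info(name): a dict with "K" (3x3 intrinsics, pixels), "R" (3x3) and "t" (3): a world point X has camera coordinates R X + t. Camera axes: x right, y down, z forward; pixel columns grow to the right and rows downward; lengths in m; the calibration is good to about 2 mm. A picture is of the moment at which its call begins: read the wrist's pose just before it. camera_info takes no time and is no camera call; for the wrist camera it gives the pose at the moment of the call.
A pose or a line that the arm cannot do raises ctrl.MotionError and nothing moves.
- order.finish_job(): hands the job in; it is judged then, once.
Trained networks look in the newest picture that a camera, given by its name, has taken for a name from the list of things; names that differ only in an ending like _2 or _b are one class to them, and where a whole thing is asked for, a point or a joint stands for the part that bears it (a point fixed in the world has none). Each returns a list of dicts, best first, with "p" (0 to 1); they miss things now and then, are a little off and sometimes report something else, mostly with a low value. They report only what shows in the picture. A call takes as long as a camera call.
- search_frame(camera, name): "extent" ([left, top, right, bottom] in pixels, round what is visible of it).
- silhouettes(camera, name): "region" (384x512 bool, what is visible of it) and "extent" ([left, top, right, bottom] in pixels, round what is visible of it).
Readings, each from a call of its own:
- ctrl.get_time(): time.
- ctrl.get_joint_positions(): joint angles.
- ctrl.get_dq(): joint speeds.
- ctrl.get_joint_efforts(): joint torques, N m.
- ctrl.get_tcp_pos(): TCP position.
- ctrl.get_ee_rot(): TCP orientation.
- ctrl.get_wrist_force(): force on the tool from outside, world axes, zero at the start.
- ctrl.get_moment(): the same for the moment, N m.
- ctrl.get_width(): finger opening in m.
- ctrl.get_grasp_force(): force on a finger pad.
Only numpy, scipy, OpenCV 4.12 (cv2) and the standard library are available. Lean on these libraries where they do the work, as an engineer would, in place of code of your own. Each camera call takes 0.05 s, during which the arm holds its last target. There are 200 camera calls.

## Task

Two board-holding frames stand open on the soldering bench. On the one that has the green circuit board in it, take the cover by its orange bar and lower it gently, without letting it drop, until it rests fully closed on its stops, then let go. Leave the cover of the empty frame open as it is.

Things in the scene. Friction and masses are not known exactly. Their poses are not given: they have to be found in the camera images.
- board_cover (a joint): Opening angle (rad) of the cover to close: the one on the frame with the green board (120 x 120 mm). 0 = closed, level, resting on its stops; grows as it opens; starts at 1.40 to 1.65 (about upright). The cover is an aluminium-rimmed clear panel, 167 mm wide, 8 mm thick, about 0.28 kg. The stiff hinge holds it only near upright: below about 1.3 rad it falls shut when not held, so it has to be held all the way down.
- board_bar (a point): Centre of the orange round grip bar on that cover's free edge: 12 mm in diameter, 122 mm long, parallel to the hinge (along its own y), carried by two steel rods at 55 mm either side of its centre and 39 mm clear of the cover's rim (bar axis 190 mm from the hinge axis). Turns with the cover; the bar may turn between the fingers, so the gripper can stay upright. With the cover closed its centre is 60 mm above the bench, with free space under it.
- board_hinge (a point): Middle of that cover's hinge axis, fixed on the frame, 60 mm above the bench, on the frame's far side. Its y axis lies along the hinge; its x axis is level and points from the frame's front to the hinge. At opening angle q the bar's centre is at this point -190 mm cos(q) along that x axis and +190 mm sin(q) upwards. The frame is fixed to the bench, 180 x 175 mm.
- spare_bar (a point): Centre of the same orange bar on the other, empty frame (same size and shape, no board in it). Its cover stands open too and must be left so.

How it is judged:
By the outcome, as a careful person would: the job done as asked, in the order asked, and still so for the second after the job is handed in, with the robot touching nothing.
It also fails if it takes over 38 s, if anything falls off the work surface, if the arm or the gripper's body presses on something with over 40 N, if the wrist force passes 120 N, or if a joint passes its speed limit or range.

## Working session

There is one attempt and no reset: what is moved stays moved. The work goes in short steps, each a Python script; the robot and the scene stay as the last script left them, time stands still between calls to the robot, and variables do not carry over. Pictures are saved under pics/ and viewed, at most 10 in all, crops included, and the job is handed in when it is done.

```bash
mkdir -p pics; python3 - <<'E'
from cell import *
import cv2,numpy as np
ims=[]
for c in ["scene","top"]:
    im=cams.get_image(c); ims.append(im)
    i=cams.camera_info(c); print(c,np.round(i["K"],1).tolist(),np.round(i["R"],3).tolist(),np.round(i["t"],3).tolist())
    for n in ["board_cover","board_bar","spare_bar"]:
        print(n,[(round(d["p"],2),np.round(d["extent"]).tolist(),np.round(np.argwhere(d["region"]).mean(0)[::-1],1).tolist()) for d in silhouettes(c,n)[:4]])
    cv2.imwrite(f"pics/{c}0.png",cv2.resize(im,(768,576)))
print(ctrl.get_time())
E
```

```text
scene [[408.6, 0.0, 256.7], [0.0, 408.6, 190.2], [0.0, 0.0, 1.0]] [[0.032, 0.999, -0.006], [0.835, -0.029, -0.549], [-0.549, 0.013, -0.836]] [0.001, -0.411, 1.1]
board_cover [(0.96, [324.0, 181.0, 454.0, 245.0], [387.2, 214.6])]
board_bar [(0.55, [324.0, 180.0, 452.0, 249.0], [387.1, 214.5])]
spare_bar [(0.78, [121.0, 182.0, 235.0, 253.0], [181.4, 219.4])]
top [[459.8, 0.0, 257.8], [0.0, 459.8, 192.4], [0.0, 0.0, 1.0]] [[0.023, -1.0, -0.019], [-0.992, -0.021, -0.123], [0.122, 0.022, -0.992]] [-0.003, 0.564, 0.784]
board_cover [(0.65, [87.0, 96.0, 207.0, 152.0], [149.5, 121.8])]
board_bar [(0.72, [94.0, 93.0, 208.0, 156.0], [150.0, 121.9])]
spare_bar [(0.79, [294.0, 102.0, 408.0, 155.0], [350.0, 127.4])]
0.4
```

View pics/scene0.png

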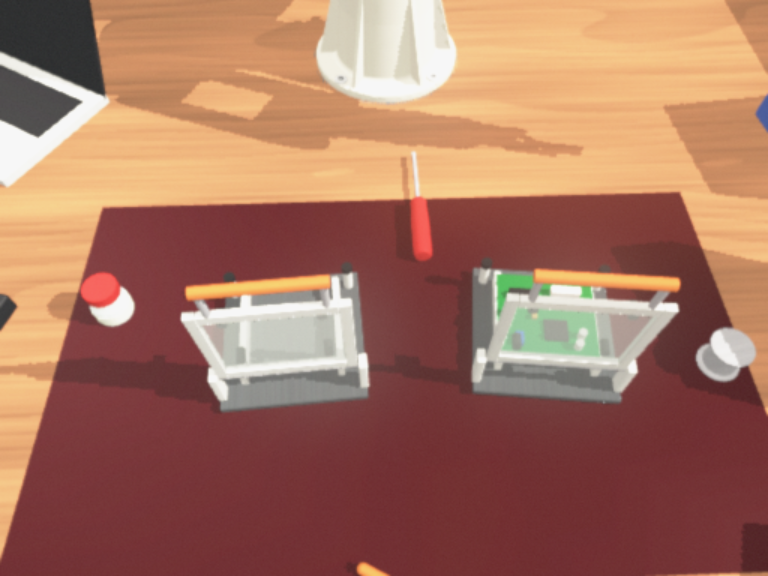

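View pics/top0.png

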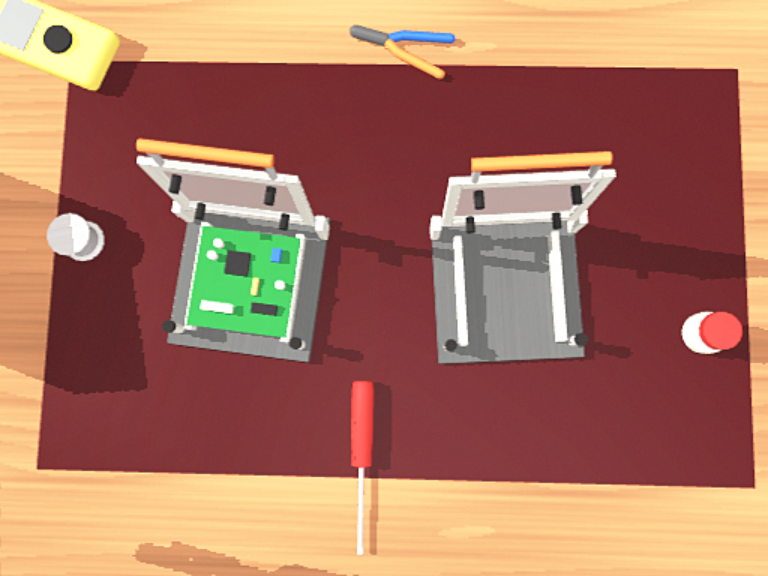

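The board frame is the one on the +y side, with its bar at scene px (357–452, 183–190) and top px (91–182, 97–107). The empty frame is at −y.

```bash
cat > h.py <<'E'
from cell import *
import cv2,numpy as np
from scipy.optimize import least_squares
def proj(i,X):
    c=np.atleast_2d(X)@i["R"].T+i["t"]; p=c@i["K"].T; return p[:,:2]/p[:,2:]
def bar_ends(im,roi):   # orange bar ends (px), axis line; sorted by column
    l,t,r,b=roi; hsv=cv2.cvtColor(im[t:b,l:r],cv2.COLOR_BGR2HSV)
    m=cv2.inRange(hsv,(8,150,120),(22,255,255))
    n,lab,st,_=cv2.connectedComponentsWithStats(m); k=1+st[1:,4].argmax()
    p=np.argwhere(lab==k)[:,::-1].astype(float); c=p.mean(0)
    d=np.linalg.svd(p-c,full_matrices=False)[2][0]; d*=np.sign(d[0]); s=(p-c)@d
    return np.array([c+(s.min()-.5)*d,c+(s.max()+.5)*d])+[l,t]
def tri(obs):  # [(info,px)]
    f=lambda X:np.concatenate([proj(i,X)[0]-p for i,p in obs])
    r=least_squares(f,[.6,.2,.2]); return r.x,np.abs(r.fun).max()
E
python3 - <<'E'
from h import *
S,T=cams.get_image("scene"),cams.get_image("top")
si,ti=cams.camera_info("scene"),cams.camera_info("top")
es=bar_ends(S,(320,165,470,215)); et=bar_ends(T,(80,85,200,125))
print(es,et)
A,ea=tri([(si,es[0]),(ti,et[1])]); B,eb=tri([(si,es[1]),(ti,et[0])])
print(A,ea,B,eb,np.linalg.norm(A-B),(A+B)/2)
a=cv2.resize(S[170:280,305:465],None,fx=3.75,fy=3.75,interpolation=cv2.INTER_CUBIC)
cv2.imwrite("pics/cs.png",a)
b=cv2.resize(T[85:250,80:230],None,fx=3.6,fy=3.6,interpolation=cv2.INTER_CUBIC)
cv2.imwrite("pics/ct.png",b)
E
```

```text
[[355.25141321 183.65933718]
 [453.54805857 190.30617219]] [[ 90.29966447  99.81132824]
 [182.19513289 109.82494297]]
[0.64828832 0.10941735 0.24765832] 0.44641222257649815 [0.66131417 0.23686676 0.24457028] 0.6595117130974444 0.12815053250204417 [0.65480125 0.17314205 0.2461143 ]
```

View pics/cs.png

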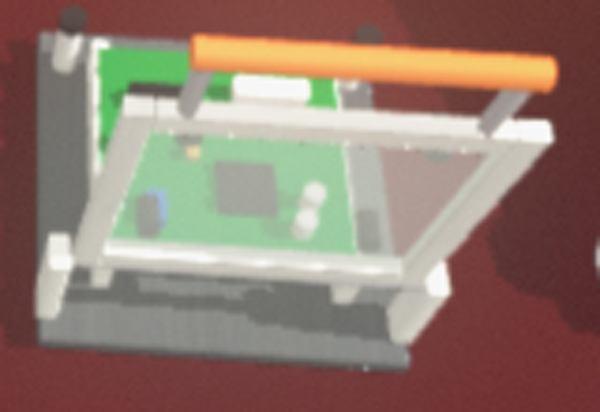

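View pics/ct.png

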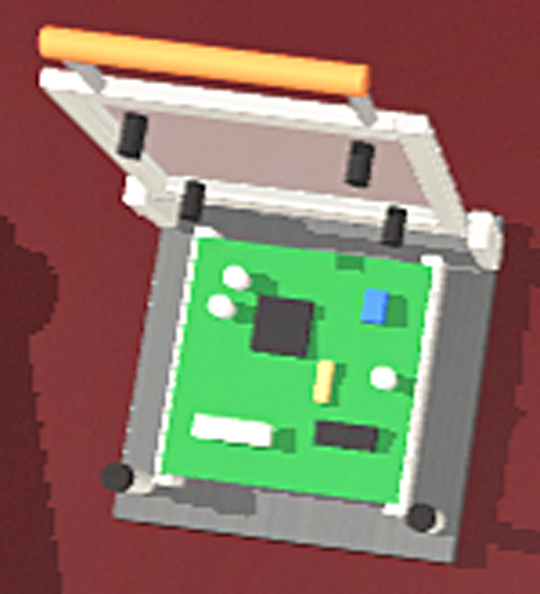

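The crops show the bar, rim, glass corners and hinge posts clearly. I'll triangulate the posts and corners to fix the hinge and angle, and check IK for a 45° tilted grip, so that opening at the end clears the rim.

```bash
python3 - <<'E'
from h import *
h=[.645,.171,.06];yw=-.098
R=rot(yw,np.radians(22),1); b=np.array([.6545,.1725,.2485]); g=b+.013*R[:,2]
ctrl.movep(g-.17*R[:,2],R); print(ctrl.get_time())
ctrl.line_to(g-.08*R[:,2],max_speed=.15)
im=cams.get_image("wrist"); i=cams.camera_info("wrist")
cv2.imwrite("pics/w1.png",im); print(proj(i,b),ctrl.get_time())
S,T=cams.get_image("scene"),cams.get_image("top"); cv2.imwrite("pics/s1.png",np.hstack([S[100:300,250:],T[50:250,:250]]))
E
```

```text
2.3583
[[252.13386936 204.95574725]] 3.1583
```

View pics/w1.png

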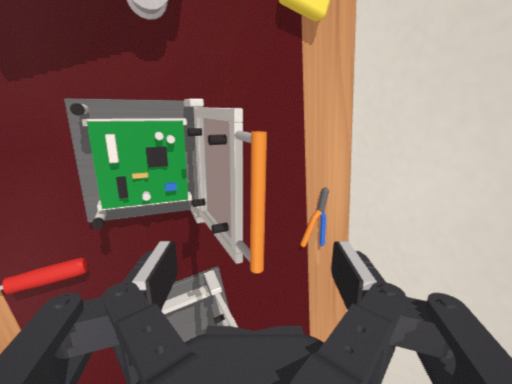

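View pics/s1.png

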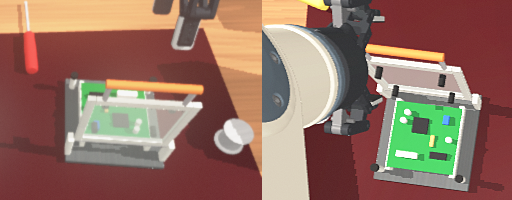

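The wrist view shows the bar between the open fingers, centred at about (258, 202) against a predicted (252, 205). That is a few mm off, so I'll refine with three views and then grasp.

```bash
python3 - <<'E'
from h import *
yw0=-.098
im=cams.get_image("wrist"); wi=cams.camera_info("wrist")
ew=bar_ends(im,(225,110,290,290)); ew=ew[ew[:,1].argsort()]  # top = y max
si,ti=cams.camera_info("scene"),cams.camera_info("top")
es=np.array([[355.25,183.66],[453.55,190.31]]); et=np.array([[182.2,109.82],[90.3,99.81]])
A,ea=tri([(si,es[0]),(ti,et[0]),(wi,ew[1])]);B,eb=tri([(si,es[1]),(ti,et[1]),(wi,ew[0])])
print(ew,A,ea,B,eb,np.linalg.norm(B-A))
b=(A+B)/2; yw=-np.arctan2(B[0]-A[0],B[1]-A[1]); print(b,yw)
R=rot(yw,np.radians(22),1); b[2]=.2493; g=b+.013*R[:,2]
assert np.abs(b-[.6545,.1725,.249]).max()<.01 and abs(yw-yw0)<.04
ctrl.line_to(g-.06*R[:,2],R,max_speed=.1); ctrl.line_to(g,max_speed=.08)
print(ctrl.get_wrist_force()); ctrl.close_gripper(40)
print(ctrl.get_width(),ctrl.get_grasp_force(),ctrl.get_wrist_force(),ctrl.get_tcp_pos(),g,ctrl.get_time())
S,T=cams.get_image("scene"),cams.get_image("top"); cv2.imwrite("pics/s2.png",cv2.resize(np.hstack([S[100:300,250:],cams.get_image("wrist")[100:300,:250]]),None,fx=1.5,fy=1.5))
E
```

```text
[[257.93679478 130.41676128]
 [255.98674472 272.54102741]] [0.64971374 0.10823319 0.25134741] 1.9103308186457326 [0.66357583 0.23349073 0.25030969] 3.1178382637079523 0.12602652870677672
[0.65664479 0.17086196 0.25082855] -0.1102202213637859
[-0.61214159 -0.09839871  0.95549186]
0.01047150267526758 38.94416034221649 [-0.47100221 -0.55886914  2.08489103] [0.66162688 0.17035405 0.23749612] [0.66148512 0.17032629 0.23724661] 5.2333
```

View pics/s2.png

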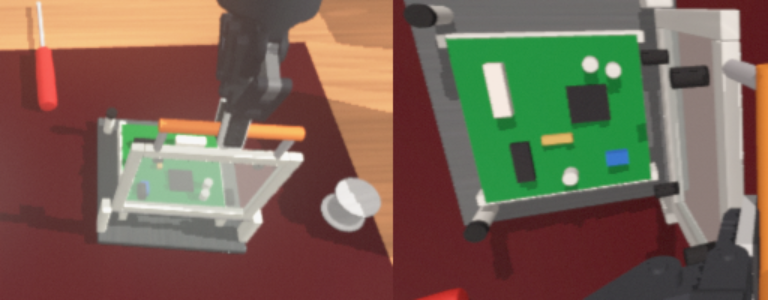

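```bash
python3 - <<'E'
from h import *
S=cams.get_image("scene");W=cams.get_image("wrist")
a=cv2.resize(S[120:240,340:460],(400,400),interpolation=cv2.INTER_CUBIC); b=cv2.resize(W[150:350,160:360],(400,400),interpolation=cv2.INTER_CUBIC)
cv2.imwrite("pics/s3.png",np.hstack([a,b])); print(ctrl.get_width(),ctrl.get_grasp_force(),proj(cams.camera_info("scene"),ctrl.get_tcp_pos()),proj(cams.camera_info("wrist"),ctrl.get_tcp_pos()))
E
```

```text
0.010409182193669594 39.08823251724243 [[400.89882203 195.022546  ]] [[252.9405641  244.49533458]]
```

View pics/s3.png

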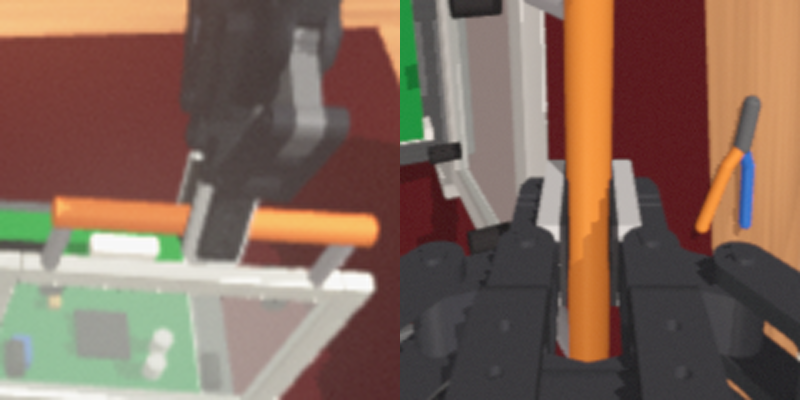

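The bar is securely between the pads. I'll lower it along the arc, checking the force at every step.

```bash
cat > low.py <<'E'
from h import *
yw=-.110; R=rot(yw,np.radians(22),1)
def lower(h,qs,sp=.06,lim=20):
    X=np.array([np.cos(yw),np.sin(yw),0]);Z=np.array([0,0,1.]);Y=np.cross(Z,X)
    for q in qs:
        ctrl.line_to(barpos(h,yw,q)+.013*R[:,2],max_speed=sp)
        f=np.array(ctrl.get_wrist_force()); rad=-np.cos(q)*X+np.sin(q)*Z; tan=np.sin(q)*X+np.cos(q)*Z
        print(round(q,2),"rad %.1f tan %.1f y %.1f"%(f@rad,f@tan,f@Y),"w %.4f t %.2f"%(ctrl.get_width(),ctrl.get_time()))
        if np.linalg.norm(f)>lim: print("STOP");return q
E
python3 - <<'E'
from low import *
lower([.6451,.1722,.06],np.arange(1.55,.94,-.1))
E
```

```text
1.55 rad 3.1 tan 1.0 y -0.9 w 0.0102 t 5.89
1.45 rad 5.4 tan 0.3 y -2.4 w 0.0102 t 6.36
1.35 rad 5.4 tan 0.9 y -3.0 w 0.0104 t 6.83
1.25 rad 4.5 tan 0.0 y -1.0 w 0.0102 t 7.29
1.15 rad 2.8 tan -0.3 y 0.3 w 0.0102 t 7.76
1.05 rad 0.1 tan -0.3 y -0.5 w 0.0100 t 8.22
0.95 rad -0.1 tan -0.3 y 0.1 w 0.0104 t 8.69
```

```bash
python3 - <<'E'
from low import *
lower([.6451,.1722,.06],list(np.arange(.85,.14,-.1))+[.1,.06],.05)
S,W=cams.get_image("scene"),cams.get_image("wrist"); cv2.imwrite("pics/s4.png",np.hstack([S[100:300,250:500],W[100:300,130:380]]))
E
```

```text
0.85 rad 1.3 tan -0.9 y 1.0 w 0.0105 t 9.22
0.75 rad 2.6 tan -0.2 y 1.0 w 0.0103 t 9.76
0.65 rad -6.8 tan -1.4 y 0.4 w 0.0101 t 10.29
0.55 rad -7.0 tan -0.8 y 0.4 w 0.0100 t 10.82
0.45 rad 1.6 tan -0.3 y 3.0 w 0.0100 t 11.36
0.35 rad 4.2 tan -2.4 y 4.1 w 0.0103 t 11.89
0.25 rad 4.4 tan -0.5 y 2.1 w 0.0103 t 12.43
0.15 rad 2.6 tan -0.9 y 1.6 w 0.0104 t 12.96
0.1 rad 1.4 tan 0.0 y -0.5 w 0.0101 t 13.30
0.06 rad -1.6 tan -1.7 y -0.6 w 0.0104 t 13.60
```

View pics/s4.png

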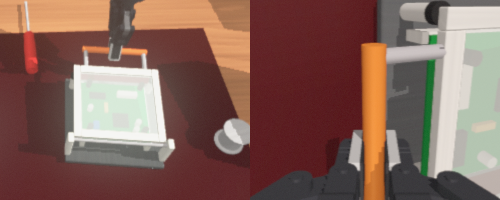

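The bar is still gripped and the cover is nearly level. Next, slow steps down until the stops push back.

```bash
python3 - <<'E'
from low import *
h=[.6451,.1722,.06]
for q in np.arange(.04,-.08,-.01):
    ctrl.line_to(barpos(h,yw,q)+.013*R[:,2],max_speed=.02)
    ctrl.dwell(.1); f=np.array(ctrl.get_wrist_force()); print(round(q,2),np.round(f,1),round(ctrl.get_tcp_pos()[2],4),round(ctrl.get_time(),2))
    if f[2]>7: break
S=cams.get_image("scene"); si=cams.camera_info("scene")
e=bar_ends(S,(320,130,430,170)); K=np.linalg.inv(si["K"])
C=-si["R"].T@si["t"]
for p in e:
    d=si["R"].T@K@np.r_[p,1]; print(p,"at z=.06:",C+d*(.06-C[2])/d[2])
E
```

```text
0.04 [ 2.9 -3.1 -0.4] 0.0556 14.14
0.03 [ 3.2 -1.4 -1.4] 0.0536 14.49
0.02 [ 1.9 -1.3 -0.8] 0.0517 14.84
0.01 [ 3.2 -2.8 -0.4] 0.0498 15.19
-0.0 [ 2.5 -1.7 -0.5] 0.0479 15.54
-0.01 [ 1.3 -1.4  5.2] 0.0462 15.89
-0.02 [-6.  -2.5 21.6] 0.0452 16.24
[330.33768866 151.61615474] at z=.06: [0.44474732 0.13103968 0.06      ]
[357.37476571 154.29067829] at z=.06: [0.45333509 0.18320257 0.06      ]
```

```bash
python3 - <<'E'
from low import *
h=[.6451,.1722,.06]
ctrl.line_to(barpos(h,yw,-.008)+.013*R[:,2],max_speed=.02); print(np.round(ctrl.get_wrist_force(),1))
ctrl.gripper_open(); print(ctrl.get_width(),np.round(ctrl.get_wrist_force(),1))
p=np.array(ctrl.get_tcp_pos())
ctrl.line_to(p-.05*R[:,2],max_speed=.06); print(np.round(ctrl.get_wrist_force(),1))
ctrl.line_to(p-.15*R[:,2],max_speed=.12); print(np.round(ctrl.get_wrist_force(),1),ctrl.get_time())
S,T=cams.get_image("scene"),cams.get_image("top"); cv2.imwrite("pics/s5.png",cv2.resize(np.hstack([S[100:300,60:500],T[50:250,60:420]]),None,fx=1,fy=1))
E
```

```text
[ 5.3 -2.5 -0.5]
0.08539083672696507 [-1.2  1.   0.3]
[-1.  -0.2  0.1]
[-1.  -1.2 -0.6] 19.2417
```

View pics/s5.png

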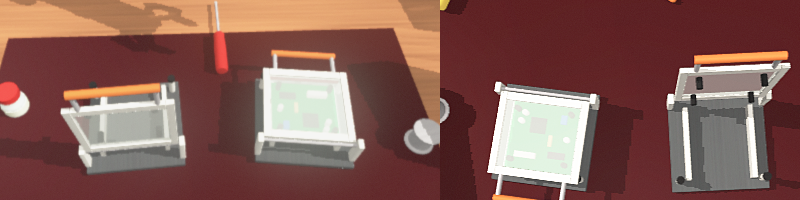

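The board frame's cover lies closed and level, the spare cover still stands open, and the arm is clear of both.

```bash
python3 -c "
from cell import *
print(order.finish_job(),ctrl.get_time())"
```

```text
the job is handed in; nothing more can be done
the job is handed in; nothing more can be done
```

The cover on the frame with the green board was lowered by its bar onto its stops and released, the empty frame's cover is still open, and the job was handed in at about 19 s.

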